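# Set the cutter's gauge stop and hold a strip against it through the guard

### The job

Set up the green strip cutter for a cut: take the brass gauge stop from its wooden stand and put it fully home in the middle one of the three holes in the cutter's bed. Then pick up the long dark wooden strip, feed one end level through the window in the yellow guard until it butts gently against the stop, and finish holding it there in the gripper, pressed lightly against the stop and ready for the cut: do not let go. Leave the raised knife lever and everything else on the bench alone.

Things in the scene. Friction and masses are not known exactly. Their poses are not given: they have to be found in the camera images.
- cutter: Green bench strip cutter, bolted down (place and yaw vary). Strips are fed along its +y. Origin on the bench under the front edge of the guard's mouth, mid-lane; at yaw 0 x points away from the robot; z up. Steel bed behind the guard: x -55..55, y 20..170 mm, top 43 mm above the bench. Foot flanges 14 mm high reach x -83 and 110. Before the guard (y below 0) is bare bench, no support.
- window (a point): Centre of the window in the yellow guard (cutter x 0, y 8, z 54 mm), axes as the cutter's. Guard plate: x -60..60, y 8..20, top 93 mm above the bench. Window 23 wide, 18 high, floor 45 mm above the bench (2 mm above the bed). A flared mouth before it (y 0..8) widens it by 6 mm on each side.
- hole1 (a point): Mouth of the gauge hole nearest the guard, at bed level (cutter y 91.6 mm). Not the one to use.
- hole2 (a point): Mouth of the middle gauge hole, the one to use, at bed level (43 mm above the bench, cutter y 116.9 mm), axes as the cutter's, z up. Round, 11.5 mm wide, 36 mm deep, with a small chamfer.
- hole3 (a point): Mouth of the gauge hole farthest from the guard, at bed level (cutter y 142.2 mm). Not the one to use.
- stop: Gauge stop, loose, about 0.11 kg: upright brass barrel 22 mm across and 36 mm tall, with a steel shank 10 mm across and 30 mm long below it, slightly tapered at the foot. Origin on its axis at the barrel's underside, z up; home when the barrel's underside lies on the bed, where it keeps up to 1.5 mm of sideways play. It starts standing in the middle hole of the stand, shank down.
- stand: Fixed wooden stand for the stop, 60 (x) by 110 (y) by 42 mm high, three holes 13 mm wide along y; origin at the centre of its underside.
- strip: Long dark wooden strip, loose, 21 mm wide (its x), 240 mm long (its y), 16 mm high (z), about 0.065 kg. Either end may be fed. Origin at the centre of its underside; it starts lying on the bench, its y roughly along the cutter's y.
- strip_mid (a point): Centre of the strip's volume, 8 mm above its underside. With the strip home against the stop in the middle hole it lies 14 mm before the cutter's origin (cutter y -14 mm).
- lever (a joint): Hinge of the knife lever: 0 rad = raised, leaning back on its rest; grows as it comes down. Pivot beside the bed (cutter x 74, y 38, z 53 mm); the lever is 14 to 26 mm thick in y and leans away from the lane, its top at cutter x 162, 296 mm above the bench. Leave it at 0.
- lever_grip (a point): Middle of the lever's round wooden handle, 26 mm thick.
- offcut: Short lighter wooden offcut 30 by 100 by 16 mm, bystander.
- ink_tin: Round tin 72 mm across, 55 mm high, with a blue label, bystander.
- pen_cup: White cup 72 mm across, 95 mm high, with pens reaching 160 mm, bystander.
- mallet: Mallet with a wooden handle and a black head lying on the bench, bystander.
- ink_brush: Brush with a red handle lying on the bench, bystander.
- composing_stick: Steel composing stick, a shallow tray 55 by 210 by 24 mm, bystander.
There are look-alikes about, which are no part of the job. Several things have the shape of the strip; the one meant has the colours described above.

How it is judged:
On the way, in this order (a step that is already met when the one before it is completed fails the run):
1. the gauge stop stands fully home in the middle hole of the bed (horizontal distance between stop and hole2 below 0.004 m and z of stop in the frame of hole2 between -0.003 and 0.003 m and angle between stop's own z axis and vertical below 0.12 rad), for 0.2 s.
2. one end of the strip, in the gripper, is through the guard window and past the knife line, with the stop still home (all of step 1 and x of strip_mid in the frame of window between -0.008 and 0.008 m and z of strip_mid in the frame of window between -0.008 and 0.008 m and angle between the y axis of strip and the y axis of cutter, either way round below 0.07 rad and y of strip_mid in the frame of cutter between -0.085 and -0.008 m and contact force between the fingers and strip above 1 N), for 0.1 s.
At the end, for the whole second after the job is handed in: Stop home in the middle hole (4 mm, upright within 7 degrees); strip through the window, level and in line within 4 degrees, its end within 4 mm of its place and pressing on the stop with over 0.3 N; fingers gripping the strip with over 1 N; strip at rest (all of step 1 and x of strip_mid in the frame of window between -0.008 and 0.008 m and z of strip_mid in the frame of window between -0.008 and 0.008 m and angle between the y axis of strip and the y axis of cutter, either way round below 0.07 rad and y of strip_mid in the frame of cutter between -0.0175 and -0.0095 m and contact force between strip and stop above 0.3 N and contact force between the fingers and strip above 1 N and angle between strip's own z axis and vertical below 0.07 rad and linear speed of strip below 0.02 m/s); the arm keeps its last pose, push and grip.
It fails at once if the strip is rammed against the stop (more than 40 N) (contact force between strip and stop above 40 N).
It fails at once if the knife lever is pulled (more than 0.2 rad) (value of joint lever above 0.2 rad).
It fails at once if a bystander is moved by more than 30 mm (distance of any of offcut, ink_tin, pen_cup, mallet, ink_brush, composing_stick from where it was at the start of the episode above 0.03 m).
It also fails if it takes over 64 s, if anything falls off the work surface, if the arm or the gripper's body presses on something with over 40 N, if the wrist force passes 120 N, or if a joint passes its speed limit or range.

### The arm

A 7-joint arm with a two-finger parallel gripper is mounted at the origin on the work surface. World frame = base frame: x ahead of the robot, y to its left, z up, the work surface at z = 0. Lengths are in m, angles in rad, forces in N, time in s.
With the tool pointing down it reaches from about 0.425 to 0.875 m from the base axis. Payload 8.4 kg.
Tool frame: the origin (TCP) lies midway between the tips of the shut fingers; the grasp point (between the pads) lies 19 mm behind it (ctrl.grip_depth is the distance from the TCP to the grasp point, in m); x points along the fingers, z is the direction in which the jaws open and shut, and the axes are right-handed (so a half turn about x gives the same grasp; the last joint's range is limited). The gripper opens to 87 mm and grips with 3 to 60 N. Pads are 19 mm wide; open, the fingers measure 117 mm over their backs; the gripper's body (75 mm by 190 mm) begins 51 mm behind the grasp point.
Start: joints at [1.222, 0.333, 0.04, 1.465, -0.013, 1.343, -0.059], TCP at [0.161, -0.63, 0.223] pointing down, gripper open.
Joint ranges: [-2.58, 2.58], [-0.38, 2.09], [-1.3, 1.39], [0.25, 2.4], [-1.5, 4.64], [0.08, 2.09], [-2.65, 2.65]. Speed limits (rad/s): [2.22, 2.22, 2.79, 2.79, 3.14, 3.14, 3.14].

### API

Orientations are given as a rotation vector (axis times angle).
In Python, from cell import ctrl, eyes gives the robot as it stands. The module is installed in compiled form; this text tells all that it offers.
- The arm moves only by the shell command python3 -m creep 'ROWS' [OPENING] [FORCE]. ROWS is JSON, a list that holds one entry, the list of rows, each a list of 6 numbers: the shift along the tool's x, y, z in m, then the turn, a rotation vector about the tool's x, y, z in degrees. In form: [[[tx, ty, tz, ax, ay, az], ...]]. A call has exactly 5 rows; each row shifts and turns the commanded pose from where the row before left it, along the tool's axes as they then stand; what a row does not reach is not made up. A row lasts 1/8 s, in which the tool goes at most 62.5 mm and 10.7 degrees, less where a joint would pass 70% of its speed; a pose out of reach is approached as far as the arm can. A call with a gripper value outside its range is refused whole. OPENING is the opening, from 0 (shut) to 1 (fully open), set as the call begins (- or left out, the last holds). The fingers move at their own pace and stop on an object; FORCE is the grip in N (left out, the last holds). Time passes only in rows, so rows that do not move let the fingers close, or fill a call up. It gives the time, the measured TCP pose, the force and the opening at its end, in the units of the state.
- ctrl.get_obs(): the state, without advancing time (a new reading comes with each control period).
- eyes.camera(name): name is "scene" or "top"; returns a dict with "color" (420x560x3 uint8, red, green, blue), "vfov" (degrees; the focal length in pixels is half the picture's height over the tangent of half this angle, whatever the lens; pixels are square), "cx", "cy" (the principal point, pixels), "cam_to_world" (4x4, takes a point from camera to world coordinates). Camera axes: x right, y down, z forward; pixel columns grow to the right and rows downward; lengths in m; the calibration is good to about 2 mm. A picture is of the moment at which its call begins. There is no depth.
- ctrl.finish_job(): hands the job in, once; it reports no verdict.
Trained networks look in the newest picture that a camera, given by its name, has taken for a name from the list of things; names that differ only in an ending like _2 or _b are one class to them, and where a whole thing is asked for, a point or a joint stands for the part that bears it (a point fixed in the world has none). Each returns a list of dicts, best first, with "p" (0 to 1); they miss things now and then, are a little off and sometimes report something else, mostly with a low value. They report only what shows in the picture. A call takes as long as a camera call. They do not tell look-alikes from the thing itself.
- eyes.masks_of(camera, name): "pixels" (420x560 bool, what is visible of it) and "bbox" ([left, top, right, bottom] in pixels, round what is visible of it).
The state is a dict: "clock": time; "joint_positions": joint angles; "dq": joint speeds; "joint_efforts": joint torques, N m; "tcp_pos": TCP position; "orientation": TCP orientation; "wrist_force": force on the tool from outside, world axes, zero at the start; "ft_torque": the same for the moment, N m; "width": finger opening in m.
Only numpy, scipy, OpenCV 4.12 (cv2) and the standard library are available. Lean on these libraries where they do the work, as an engineer would, in place of code of your own. Each camera call takes 0.05 s, during which the arm holds its last target. There are 200 camera calls.

## Working session

There is one attempt and no reset: what is moved stays moved. The work goes in short steps, Python scripts to look and compute and a shell command to move; the robot and the scene stay as the last step left them, time stands still between calls to the robot, and variables do not carry over. Pictures are saved under pics/ and viewed, about 8 in all and at most 12, crops included, and the job is handed in when it is done.

```bash
mkdir -p pics; python3 - <<'E'
from cell import ctrl, eyes
import cv2, numpy as np, pickle
o=ctrl.get_obs(); print({k:np.round(v,4).tolist() for k,v in o.items()}, ctrl.grip_depth)
D={}
for c in ("scene","top"):
    im=eyes.camera(c); D[c]=im
    cv2.imwrite(f"pics/{c}0.png",im["color"][:,:,::-1])
    print(c,im["vfov"],im["cx"],im["cy"],np.round(im["cam_to_world"],4).tolist())
    for n in ("cutter","stop","stand","strip","lever","offcut","ink_tin","pen_cup","mallet","ink_brush","composing_stick"):
        r=eyes.masks_of(c,n); D[c,n]=r
        print(c,n,[(round(float(d["p"]),2),list(map(int,d["bbox"])),int(d["pixels"].sum())) for d in r])
pickle.dump(D,open("d0.pkl","wb"))
E
```

```text
{'clock': 0.0, 'joint_positions': [1.2218, 0.3339, 0.0399, 1.4663, -0.0134, 1.3433, -0.0585], 'dq': [-0.0002, -0.0002, 0.0004, -0.0, 0.0014, 0.0007, -0.001], 'joint_efforts': [0.0011, -65.6359, 1.336, -40.3809, -0.0596, 0.0447, 0.0001], 'tcp_pos': [0.1606, -0.6294, 0.2217], 'orientation': [1.0242, 1.3184, -1.0227], 'wrist_force': [0.4314, -0.1946, -0.2707], 'ft_torque': [0.013, 0.0294, -0.0121], 'width': 0.0868} 0.0187
scene 43.30885397596056 268.8954064589786 212.63580092422882 [[-0.7929, 0.5051, -0.3408, 1.028], [0.6093, 0.6551, -0.4467, 0.5354], [-0.0024, -0.5619, -0.8272, 1.2394], [0.0, 0.0, 0.0, 1.0]]
scene cutter [(0.95, [243, 254, 361, 356], 5815), (0.62, [243, 262, 284, 302], 646)]
scene stop [(0.71, [243, 253, 361, 357], 5973), (0.64, [124, 145, 208, 200], 783), (0.6, [402, 329, 412, 342], 132)]
scene stand [(0.33, [125, 146, 209, 201], 943)]
scene strip [(0.8, [252, 155, 317, 205], 617)]
scene lever [(0.73, [244, 263, 284, 303], 669)]
scene offcut [(0.96, [166, 217, 194, 247], 398)]
scene ink_tin []
scene pen_cup [(0.73, [175, 261, 210, 313], 1093)]
scene mallet [(0.72, [12
[... 360 characters left out ...]

top cutter [(0.57, [190, 140, 246, 241], 3479)]
top stop [(0.6, [144, 237, 153, 248], 72)]
top stand [(0.71, [129, 233, 173, 261], 751)]
top strip [(0.7, [318, 233, 334, 309], 539), (0.68, [291, 214, 360, 219], 544), (0.54, [191, 139, 246, 241], 3266)]
top lever [(0.76, [220, 142, 239, 197], 459), (0.56, [130, 232, 172, 261], 700), (0.37, [317, 166, 346, 175], 286)]
top offcut [(0.49, [319, 164, 349, 176], 281)]
top ink_tin [(0.64, [158, 174, 187, 196], 448)]
top pen_cup [(0.89, [266, 132, 287, 156], 543)]
top mallet [(0.63, [381, 160, 405, 231], 762)]
top ink_brush [(0.75, [369, 276, 423, 309], 648), (0.26, [287, 213, 364, 220], 487)]
top composing_stick [(0.9, [211, 271, 277, 299], 1068)]
```

```bash
python3 - <<'E'
import cv2
for c in ("scene","top"):
    im=cv2.imread(f"pics/{c}0.png"); cv2.imwrite(f"pics/{c}0x.png",cv2.resize(im,(800,600),interpolation=cv2.INTER_CUBIC))
E
```

```text
(no output)
```

View pics/scene0x.png

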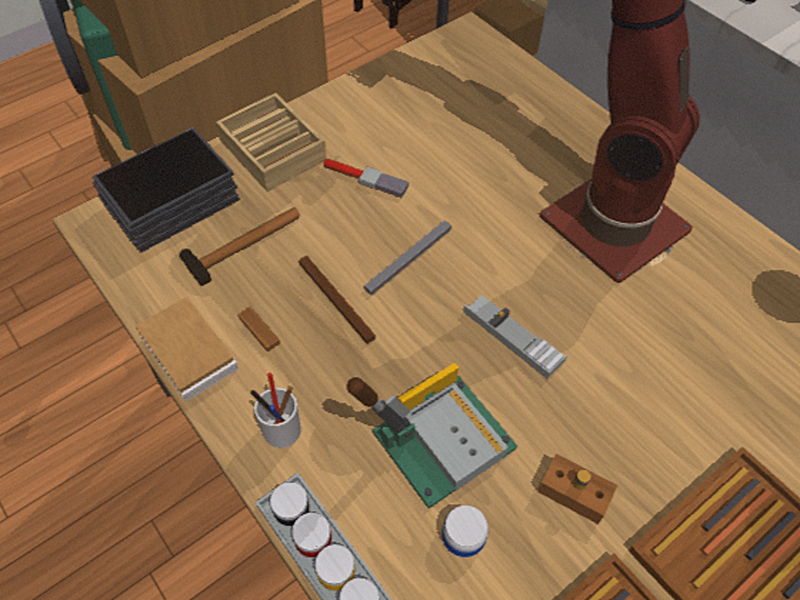

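View pics/top0x.png

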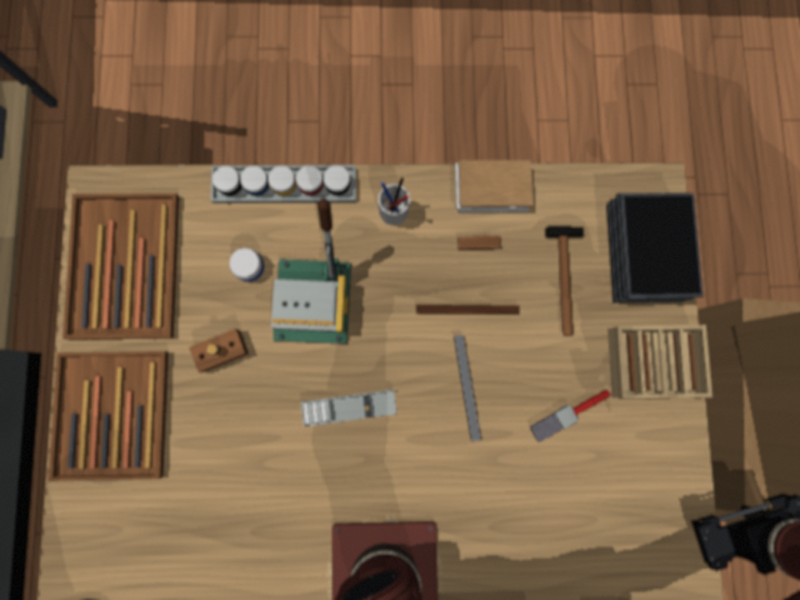

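```bash
python3 - <<'E'
import cv2, numpy as np
s=cv2.imread("pics/scene0.png"); t=cv2.imread("pics/top0.png")
up=lambda im,x0,x1,y0,y1,k:cv2.resize(im[y0:y1,x0:x1],None,fx=k,fy=k,interpolation=cv2.INTER_CUBIC)
A=up(s,300,420,270,345,4)  #480x300
B=up(t,185,265,170,245,4)  #320x300
C=up(s,370,430,310,370,5)  #300x300
Dd=up(t,280,380,200,230,3) #300x90
E=up(s,200,280,170,250,3)  #240x240
can=np.zeros((600,800,3),np.uint8)
can[:300,:480]=A; can[:300,480:]=B; can[300:,:300]=C; can[300:390,300:600]=Dd; can[390:400,300:540]=0
E=up(s,205,270,175,245,3); can[390:600,300:495]=E
F=up(t,125,185,225,265,3); can[390:510,500:680]=F
cv2.imwrite("pics/comp1.png",can)
E
```

```text
(no output)
```

View pics/comp1.png

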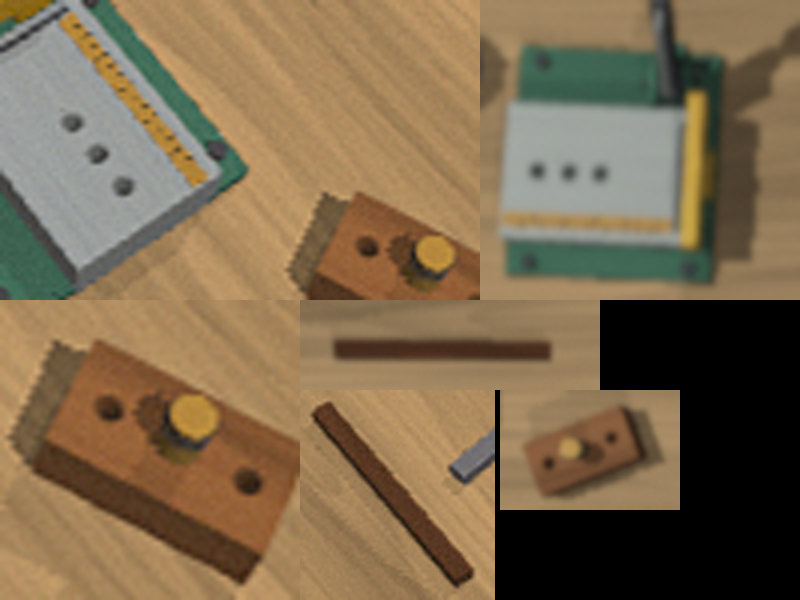

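```bash
cat > h.py <<'E'
import cv2, numpy as np
from cell import ctrl, eyes
def cal(im):
    f=im["color"].shape[0]/2/np.tan(np.radians(im["vfov"])/2); return f,im["cx"],im["cy"],np.array(im["cam_to_world"])
def hit(im,uv,z):
    "pixel -> world point on the plane at height z"
    f,cx,cy,T=cal(im); d=T[:3,:3]@np.array([(uv[0]-cx)/f,(uv[1]-cy)/f,1]); return T[:3,3]+d*(z-T[2,3])/d[2]
def proj(im,p):
    f,cx,cy,T=cal(im); c=T[:3,:3].T@(np.asarray(p)-T[:3,3]); return np.array([cx+f*c[0]/c[2],cy+f*c[1]/c[2]])
def dark(im,uv,r=5):
    "centroid of a dark spot near uv"
    g=cv2.cvtColor(im["color"],cv2.COLOR_RGB2GRAY).astype(float)
    for _ in range(4):
        u,v=map(int,np.round(uv)); w=g[v-r:v+r+1,u-r:u+r+1]; m=np.clip(np.median(w)-12-w,0,None)
        yy,xx=np.mgrid[v-r:v+r+1,u-r:u+r+1]; m[(xx-u)**2+(yy-v)**2>r*r]=0
        uv=np.array([(m*xx).sum(),(m*yy).sum()])/m.sum()
    return uv
def brass(im,uv,r=9):
    "centroid of the sunlit brass top near uv"
    u,v=map(int,uv); h=cv2.cvtColor(im["color"],cv2.COLOR_RGB2HSV)[v-r:v+r+1,u-r:u+r+1].astype(int)
    m=(h[...,0]>16)&(h[...,0]<30)&(h[...,1]>110)&(h[...,2]>120)
    n,l,s,c=cv2.connectedComponentsWithStats(m.astype(np.uint8)); k=1+np.argmax(s[1:,4])
    return c[k]+[u-r,v-r], s[k].tolist()
E
python3 - <<'E'
from h import *; import pickle
D=pickle.load(open("d0.pkl","rb")); S,T=D["scene"],D["top"]
H={"scene":[(318,300.5),(324,308),(330.5,316)],"top":[(215,213.5),(207,213),(199.5,212.7)]}
for c in H:
    P=[hit(D[c],dark(D[c],uv,4),.043) for uv in H[c]]
    print(c,[np.round(p[:2]*1000,1).tolist() for p in P], "gap",np.linalg.norm(P[2]-P[0])*1000,"yaw",np.degrees(np.arctan2(-(P[2]-P[0])[0],(P[2]-P[0])[1])))
for c,uv in(("scene",(408,333)),("top",(148,244))):
    b,s=brass(D[c],uv); print(c,"stop",b,s,np.round(hit(D[c],b,.078)*1000,1))
for c,uvs in (("scene",[(391.5,331.5),(419.5,346)]),("top",[(141,249),(161.5,240.5)])):
    print(c,"standholes",[np.round(hit(D[c],dark(D[c],u,4),.042)*1000,1).tolist() for u in uvs])
for c,z,p in (("scene",.008,(238,210)),("top",.016,(325,216))):
    h=cv2.cvtColor(D[c]["color"],cv2.COLOR_RGB2HSV).astype(int)
    m=((h[...,2]<105)&(h[...,1]>80)).astype(np.uint8)
    n,l,s,ce=cv2.connectedComponentsWithStats(m); 
    cand=[k for k in range(1,n) if s[k,0]<=p[0]<=s[k,0]+s[k,2] and s[k,1]<=p[1]<=s[k,1]+s[k,3] and s[k,4]<1500]
    for k in cand:
        r=cv2.minAreaRect(np.argwhere(l==k)[:,::-1].astype(np.float32)); bp=cv2.boxPoints(r)
        q=[hit(D[c],x,z) for x in bp]; print(c,"strip",s[k].tolist(),ce[k],np.round([x[:2]*1000 for x in q],1).tolist(),np.round(hit(D[c],ce[k],z)*1000,1))
E
```

```text
scene [[598.6, 169.3], [600.0, 194.6], [601.4, 219.8]] gap 50.65077367418973 yaw -3.2037446390021356
top [[601.0, 168.2], [602.2, 193.4], [603.8, 218.7]] gap 50.554408867236205 yaw -3.2173588028285267
scene stop [409.09 330.47] [5, 0, 14, 14, 100] [493.7 365.7  78. ]
top stop [147.97560976 244.12195122] [6, 6, 7, 7, 41] [500.9 367.9  78. ]
scene standholes [[511.9, 336.9, 42.0], [486.1, 401.9, 42.0]]
top standholes [[487.7, 400.9, 42.0], [514.2, 335.9, 42.0]]
scene strip [209, 179, 54, 62, 597] [235.76549414 210.00837521] [[598.9, -320.0], [573.3, -325.0], [579.9, -79.6], [603.6, -76.5]] [ 589.3 -193.9    8. ]
top strip [291, 213, 72, 7, 481] [325.74636175 216.10810811] [[602.1, -80.1], [599.4, -316.4], [579.3, -315.5], [582.0, -79.7]] [ 590.4 -195.1   16. ]
```

```bash
cat >> h.py <<'E'
from scipy.spatial.transform import Rotation as Ro
YAW=np.radians(-3.2)
def goal(p,yaw=YAW,sgn=1):
    "offset of the target pose from the present one, tool axes: mm and deg"
    o=ctrl.get_obs(); R=Ro.from_rotvec(o["orientation"]).as_matrix()
    z=sgn*np.array([np.cos(yaw),np.sin(yaw),0]); x=np.array([0,0,-1.]); G=np.c_[x,np.cross(z,x),z]
    d=Ro.from_matrix(R.T@G).as_rotvec(degrees=True)
    return np.round(R.T@(np.asarray(p)-o["tcp_pos"])*1000,1), np.round(d,2), np.round(o["tcp_pos"]*1000,1), np.round(G.T@(np.asarray(p)-o["tcp_pos"])*1000,1)
E
python3 - <<'E'
from h import *
print(np.round(Ro.from_rotvec(ctrl.get_obs()["orientation"]).as_matrix(),3))
for s in(1,-1): print(*goal((.46,-.2,.2),sgn=s))
E
```

```text
[[ 0.     0.969  0.247]
 [ 0.     0.247 -0.969]
 [-1.     0.    -0.   ]]
[  22.5  396.3 -342.5] [-72.49  -0.    -0.  ] [ 160.7 -629.8  222.5] [ 22.5 445.9 274.9]
[  22.5  396.3 -342.5] [107.51  -0.     0.  ] [ 160.7 -629.8  222.5] [  22.5 -445.9 -274.9]
```

```bash
python3 -m creep '[[[0.002,0.04,-0.034,0,0,0],[0.002,0.04,-0.034,0,0,0],[0.002,0.04,-0.034,0,0,0],[0.002,0.04,-0.034,0,0,0],[0.002,0.04,-0.034,0,0,0]]]'
python3 -m creep '[[[0.002,0.04,-0.034,0,0,0],[0.002,0.04,-0.034,0,0,0],[0.002,0.04,-0.034,0,0,0],[0.002,0.04,-0.034,0,0,0],[0.002,0.04,-0.034,0,0,0]]]'
python3 -m creep '[[[0,0,0,-10.5,0,0],[0,0,0,-10.5,0,0],[0,0,0,-10.5,0,0],[0,0,0,-10.5,0,0],[0,0,0,-10.5,0,0]]]'
python3 -m creep '[[[0,0,0,-10,0,0],[0,0,0,-10,0,0],[0,0.05,0,0,0,0],[0,0.05,0,0,0,0],[0,0.05,0,0,0,0]]]' 0.6
python3 -c "
from h import *
print(*goal((.5005,.368,.15)))"
```

```text
clock: 1.82
tcp_pos: [0.3133, -0.4142, 0.2127]
orientation: [1.023, 1.316, -1.023]
wrist_force: [0.1, -0.3, 0.4]
width: 0.0871
clock: 2.45
tcp_pos: [0.4651, -0.2001, 0.2028]
orientation: [1.023, 1.316, -1.023]
wrist_force: [0.0, -0.9, 1.0]
width: 0.0868
clock: 3.08
tcp_pos: [0.4642, -0.2015, 0.2027]
orientation: [0.313, 1.548, -0.313]
wrist_force: [-0.5, -1.0, -0.2]
width: 0.0869
clock: 3.7
tcp_pos: [0.4725, -0.0503, 0.2028]
orientation: [0.044, 1.57, -0.044]
wrist_force: [0.9, 0.8, 0.3]
width: 0.0535
[ 52.7 419.2   4.4] [-0.01  0.04  0.02] [472.5 -50.3 202.8] [ 52.8 419.2   4.6]
```

```bash
python3 -m creep '[[[0.005,0.052,0.0005,0,0,0],[0.005,0.052,0.0005,0,0,0],[0.005,0.052,0.0005,0,0,0],[0.005,0.052,0.0005,0,0,0],[0.005,0.052,0.0005,0,0,0]]]' 0.6
python3 -m creep '[[[0.005,0.052,0.0005,0,0,0],[0.005,0.052,0.0005,0,0,0],[0.005,0.052,0.0005,0,0,0],[0,0,0,0,0,0],[0,0,0,0,0,0]]]'
python3 - <<'E'
from h import *
print(*goal((.5005,.368,.048)))
ims=[eyes.camera(c)["color"] for c in("scene","top")]
up=lambda im,x0,x1,y0,y1,k:cv2.resize(im[y0:y1,x0:x1],None,fx=k,fy=k,interpolation=cv2.INTER_CUBIC)
cv2.imwrite("pics/grasp1.png",np.hstack([up(ims[0],350,450,260,380,4),up(ims[1],100,200,185,305,4)])[:,:,::-1])
E
```

```text
clock: 4.32
tcp_pos: [0.4897, 0.2092, 0.1778]
orientation: [0.044, 1.569, -0.044]
wrist_force: [1.0, -0.3, 0.6]
width: 0.0522
clock: 4.95
tcp_pos: [0.4997, 0.3631, 0.1624]
orientation: [0.043, 1.571, -0.044]
wrist_force: [-0.5, -0.3, 0.1]
width: 0.0521
[114.3   5.    0.5] [ 0.02 -0.02  0.03] [499.7 363.1 162.4] [114.4   5.    0.5]
```

View pics/grasp1.png

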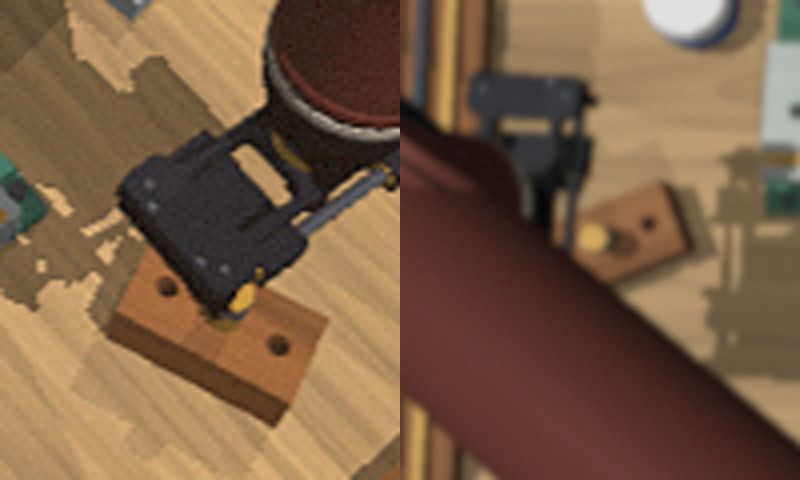

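```bash
python3 -m creep '[[[0.03,0.005,0.0005,0,0,0],[0.03,0,0,0,0,0],[0.03,0,0,0,0,0],[0.024,0,0,0,0,0],[0,0,0,0,0,0]]]'
python3 -m creep '[[[0,0,0,0,0,0],[0,0,0,0,0,0],[0,0,0,0,0,0],[0,0,0,0,0,0],[0,0,0,0,0,0]]]' 0 30
python3 -m creep '[[[-0.02,0,0,0,0,0],[-0.03,0,0,0,0,0],[-0.03,0,0,0,0,0],[-0.03,0,0,0,0,0],[0,0,0,0,0,0]]]'
python3 -c "
from h import *
print(*goal((.6011,.194,.049+.04)))"
```

```text
clock: 5.68
tcp_pos: [0.5004, 0.366, 0.0473]
orientation: [0.043, 1.572, -0.047]
wrist_force: [0.0, 0.4, 0.4]
width: 0.0525
clock: 6.3
tcp_pos: [0.5005, 0.3686, 0.0491]
orientation: [0.044, 1.57, -0.044]
wrist_force: [-2.0, -1.0, 6.3]
width: 0.021
clock: 6.92
tcp_pos: [0.5015, 0.3697, 0.1622]
orientation: [0.046, 1.566, -0.041]
wrist_force: [-0.2, 0.8, -1.1]
width: 0.0213
[  73.1 -170.1  108.9] [ 0.02  0.23 -0.18] [501.5 369.7 162.2] [  73.2 -169.8  109.3]
```

```bash
python3 -m creep '[[[0,-0.034,0.022,0,0,0],[0,-0.034,0.022,0,0,0],[0,-0.034,0.022,0,0,0],[0.02,-0.034,0.022,0,0,0],[0.02,-0.034,0.021,0,0,0]]]'
python3 -m creep '[[[0.02,0,0,0,0,0],[0.007,0,0,0,0,0],[0,0,0,0,0,0],[0,0,0,0,0,0],[0,0,0,0,0,0]]]'
python3 - <<'E'
from h import *
print(*goal((.6011,.194,.089)))
ims=[eyes.camera(c) for c in("scene","top")]
import pickle; pickle.dump(ims,open("d1.pkl","wb"))
up=lambda im,x0,x1,y0,y1,k:cv2.resize(im[y0:y1,x0:x1],None,fx=k,fy=k,interpolation=cv2.INTER_CUBIC)
cv2.imwrite("pics/hole1.png",np.hstack([up(ims[0]["color"],285,370,240,340,6),up(ims[1]["color"],180,240,170,270,4)[:400],][:1])[:,:,::-1])
for c,t in zip(ims,"ST"): print(t,[proj(c,p) for p in((.6011,.194,.043),(.6011,.194,.052),(.6011,.194,.118))])
E
```

```text
clock: 7.55
tcp_pos: [0.6002, 0.1912, 0.118]
orientation: [0.044, 1.57, -0.044]
wrist_force: [1.1, 0.1, -0.4]
width: 0.0214
clock: 8.18
tcp_pos: [0.6, 0.1933, 0.0924]
orientation: [0.043, 1.569, -0.043]
wrist_force: [0.5, 0.2, -0.6]
width: 0.0211
[3.4 0.7 1. ] [ 0.06  0.07 -0.03] [600.  193.3  92.4] [3.4 0.7 1. ]
S [array([323.65642332, 308.32614151]), array([323.96610907, 306.79337903]), array([326.35209329, 294.98415931])]
T [array([206.59762749, 213.03172702]), array([206.1562476 , 212.63083735]), array([202.71956021, 209.5094163 ])]
```

View pics/hole1.png

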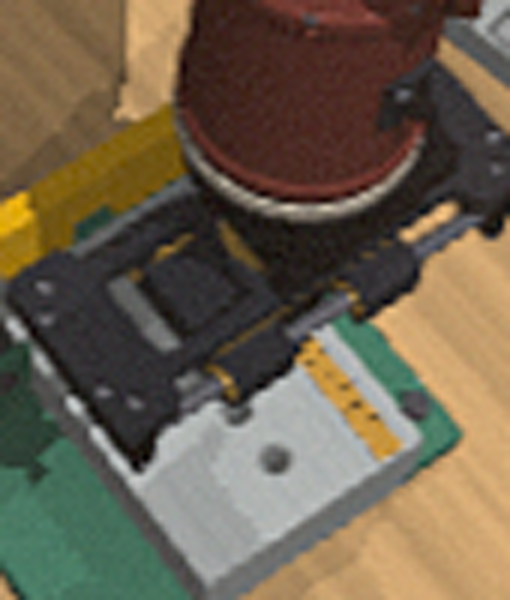

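```bash
python3 -m creep '[[[0.005,0.0005,0.001,0,0,0],[0.004,0,0,0,0,0],[0.003,0,0,0,0,0],[0.002,0,0,0,0,0],[0.002,0,0,0,0,0]]]'
python3 -m creep '[[[0.001,0,0,0,0,0],[0.001,0,0,0,0,0],[0.001,0,0,0,0,0],[0,0,0,0,0,0],[0,0,0,0,0,0]]]'
python3 -c "
from h import *
print(*goal((.6011,.194,.05)))
print(ctrl.get_obs()['wrist_force'],ctrl.get_obs()['ft_torque'])"
```

```text
clock: 8.9
tcp_pos: [0.6009, 0.193, 0.0755]
orientation: [0.044, 1.57, -0.044]
wrist_force: [-0.4, 0.0, -0.6]
width: 0.0212
clock: 9.52
tcp_pos: [0.6009, 0.1931, 0.0726]
orientation: [0.044, 1.57, -0.044]
wrist_force: [-0.3, 0.5, -1.6]
width: 0.0212
[22.6  0.9  0.1] [ 0.01  0.01 -0.01] [600.9 193.1  72.6] [22.6  0.9  0.1]
[-0.32245684  0.51153975 -1.64269805] [-0.02440688 -0.10539855 -0.00149488]
```

```bash
python3 -m creep '[[[0.004,0,0,0,0,0],[0.004,0,0,0,0,0],[0.004,0,0,0,0,0],[0,0,0,0,0,0],[0,0,0,0,0,0]]]'
python3 -m creep '[[[0.004,0,0,0,0,0],[0.002,0,0,0,0,0],[0.002,0,0,0,0,0],[0.001,0,0,0,0,0],[0,0,0,0,0,0]]]'
python3 -c "
from h import *
print(*goal((.6011,.194,.05)))
print(ctrl.get_obs()['wrist_force'],ctrl.get_obs()['ft_torque'])"
```

```text
clock: 10.15
tcp_pos: [0.6009, 0.1931, 0.0606]
orientation: [0.044, 1.57, -0.044]
wrist_force: [0.6, -0.3, -1.2]
width: 0.0214
clock: 10.78
tcp_pos: [0.6009, 0.193, 0.0515]
orientation: [0.044, 1.57, -0.044]
wrist_force: [-1.2, -0.9, -1.7]
width: 0.0213
[1.5 1.  0.2] [ 0.01 -0.01 -0.  ] [600.9 193.   51.5] [1.5 1.  0.2]
[-1.15230638 -0.8906388  -1.66269851] [-0.00931741 -0.0691164   0.03991146]
```

```bash
python3 -m creep '[[[0.001,0,0,0,0,0],[0.0005,0,0,0,0,0],[0.0005,0,0,0,0,0],[0.0005,0,0,0,0,0],[0,0,0,0,0,0]]]'
python3 -c "
from h import *
print(*goal((.6011,.194,.05)))
print(ctrl.get_obs()['wrist_force'],ctrl.get_obs()['ft_torque'])"
```

```text
clock: 11.4
tcp_pos: [0.6009, 0.1931, 0.05]
orientation: [0.043, 1.57, -0.044]
wrist_force: [-4.1, -1.9, 8.2]
width: 0.0215
[0.  0.9 0.1] [0.01 0.02 0.02] [600.9 193.1  50. ] [0.  0.9 0.1]
[-4.13357074 -1.85569322  8.23451714] [-0.44042257  0.83562791  0.01706945]
```

```bash
python3 -m creep '[[[-0.0005,0,0,0,0,0],[0,0,0,0,0,0],[0,0,0,0,0,0],[-0.005,0,0,0,0,0],[-0.01,0,0,0,0,0]]]' 0.5
python3 -m creep '[[[-0.03,0,0,0,0,0],[-0.03,0,0,0,0,0],[-0.03,0,0,0,0,0],[-0.02,0,-0.03,0,0,0],[0,-0.04,-0.04,0,0,0]]]'
python3 -m creep '[[[0,-0.055,0,0,0,0],[0,-0.055,0,0,0,0],[0,-0.055,0,0,0,0],[0,-0.055,0,0,0,0],[0,-0.055,0,0,0,0]]]'
python3 -m creep '[[[0,-0.04,0.03,0,0,0],[0,-0.04,0.03,0,0,0],[0,-0.03,0,0,0,0],[0,0,0,0,0,0],[0,0,0,0,0,0]]]'
python3 - <<'E'
from h import *; import pickle
print(*goal((.5891,-.2445,.1)))
ims=[eyes.camera(c) for c in("scene","top")]
pickle.dump(ims,open("d2.pkl","wb"))
up=lambda im,x0,x1,y0,y1,k:cv2.resize(im[y0:y1,x0:x1],None,fx=k,fy=k,interpolation=cv2.INTER_CUBIC)
cv2.imwrite("pics/strip1.png",np.hstack([up(ims[0]["color"],200,350,150,350,3),up(ims[1]["color"],190,305,140,290,4)])[:,:,::-1]) if 0 else None
A=up(ims[0]["color"],185,365,160,340,3); B=up(ims[1]["color"],185,270,160,340,3)
cv2.imwrite("pics/strip1.png",np.hstack([A,B])[:,:,::-1])
E
```

```text
clock: 12.02
tcp_pos: [0.6006, 0.193, 0.0648]
orientation: [0.044, 1.571, -0.044]
wrist_force: [0.3, 0.0, 0.7]
width: 0.0432
clock: 12.65
tcp_pos: [0.5288, 0.1605, 0.1771]
orientation: [0.043, 1.567, -0.037]
wrist_force: [0.0, -1.0, 0.2]
width: 0.0435
clock: 13.28
tcp_pos: [0.5134, -0.1192, 0.1757]
orientation: [0.043, 1.569, -0.044]
wrist_force: [0.7, -0.4, -0.3]
width: 0.0434
clock: 13.9
tcp_pos: [0.5674, -0.2297, 0.1751]
orientation: [0.044, 1.57, -0.043]
wrist_force: [0.0, 0.1, -0.3]
width: 0.0437
[ 75.1 -13.6  22.4] [ 0.05  0.03 -0.03] [ 567.4 -229.7  175.1] [ 75.1 -13.5  22.4]
```

View pics/strip1.png

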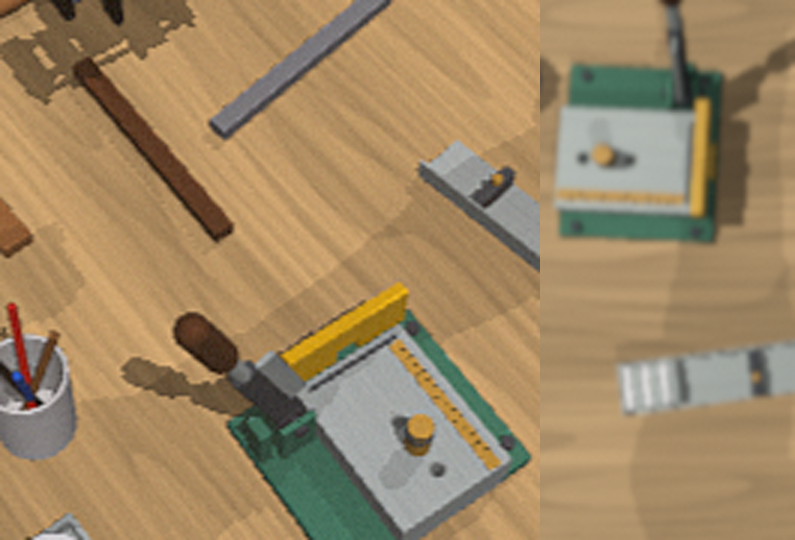

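```bash
python3 -m creep '[[[0.03,-0.014,0.022,0,0,0],[0.04,0,0,0,0,0],[0.04,0,0,0,0,0],[0.03,0,0,0,0,0],[0.015,0,0,0,0,0]]]'
python3 -m creep '[[[0.008,0,0,0,0,0],[0.005,0,0,0,0,0],[0.0015,0,0,0,0,0],[0,0,0,0,0,0],[0,0,0,0,0,0]]]'
python3 -c "
from h import *
print(*goal((.5891,-.2445,.003)))
print(ctrl.get_obs()['wrist_force'])"
```

```text
clock: 14.62
tcp_pos: [0.5878, -0.2447, 0.0183]
orientation: [0.043, 1.572, -0.042]
wrist_force: [-0.1, -0.0, 0.4]
width: 0.0435
clock: 15.25
tcp_pos: [0.5887, -0.2461, 0.0056]
orientation: [0.044, 1.57, -0.044]
wrist_force: [1.2, 0.6, 0.7]
width: 0.0434
[2.6 1.6 0.3] [0.   0.04 0.01] [ 588.7 -246.1    5.6] [2.6 1.6 0.3]
[1.21464866 0.5636172  0.6529239 ]
```

Close, then lift to fed height and stage in front of the window.

```bash
python3 -m creep '[[[0.0025,0,0,0,0,0],[0,0,0,0,0,0],[0,0,0,0,0,0],[0,0,0,0,0,0],[0,0,0,0,0,0]]]' - 
python3 -m creep '[[[0,0,0,0,0,0],[0,0,0,0,0,0],[0,0,0,0,0,0],[0,0,0,0,0,0],[0,0,0,0,0,0]]]' 0 30
python3 -c "
from h import *
print(*goal((.5891,-.2445,.003)), ctrl.get_obs()['wrist_force'])"
python3 -m creep '[[[-0.005,0,0,0,0,0],[-0.01,0,0,0,0,0],[-0.015,0,0,0,0,0],[-0.016,0,0,0,0,0],[0,0,0,0,0,0]]]'
python3 -m creep '[[[0,0,0,0,0,0],[0,0,0,0,0,0],[0,0,0,0,0,0],[0,0,0,0,0,0],[0,0,0,0,0,0]]]'
python3 - <<'E'
from h import *; import pickle
o=ctrl.get_obs(); print(o["wrist_force"],o["ft_torque"],o["tcp_pos"])
ims=[eyes.camera(c) for c in("scene","top")]
pickle.dump(ims,open("d3.pkl","wb"))
for im in ims: # expected strip axis ends at mid height if aligned in hand
    print([np.round(proj(im,p),1).tolist() for p in((.5945,-.076,.054),(.5815,-.315,.054))])
up=lambda im,x0,x1,y0,y1,k:cv2.resize(im[y0:y1,x0:x1],None,fx=k,fy=k,interpolation=cv2.INTER_CUBIC)
A=up(ims[0]["color"],195,305,150,270,5); B=up(ims[1]["color"],280,362,180,240,3)
can=np.zeros((600,800,3),np.uint8); can[:,:550]=A; can[:180,550:796]=B
cv2.imwrite("pics/lift.png",can[:,:,::-1])
E
```

```text
clock: 15.88
tcp_pos: [0.5884, -0.246, 0.0026]
orientation: [0.044, 1.57, -0.044]
wrist_force: [-0.1, -0.1, -1.1]
width: 0.0436
clock: 16.5
tcp_pos: [0.5884, -0.246, 0.0026]
orientation: [0.044, 1.57, -0.044]
wrist_force: [-0.3, 0.3, 0.7]
width: 0.0207
[-0.4  1.5  0.6] [ 0.01 -0.   -0.  ] [ 588.4 -246.     2.6] [-0.4  1.5  0.6] [-0.29806614  0.30979317  0.67948297]
clock: 17.12
tcp_pos: [0.5897, -0.2463, 0.0508]
orientation: [0.043, 1.567, -0.045]
wrist_force: [0.2, -0.3, -0.6]
width: 0.0205
clock: 17.75
tcp_pos: [0.5884, -0.2459, 0.0484]
orientation: [0.044, 1.571, -0.044]
wrist_force: [0.4, -0.1, -1.0]
width: 0.0212
[ 0.44263833 -0.06029385 -1.03932639] [-0.02232017 -0.09036082 -0.03473584] [ 0.58837905 -0.24591182  0.04842566]
[[259.1, 230.2], [212.5, 171.9]]
[[290.4, 213.7], [364.6, 216.8]]
```

View pics/lift.png

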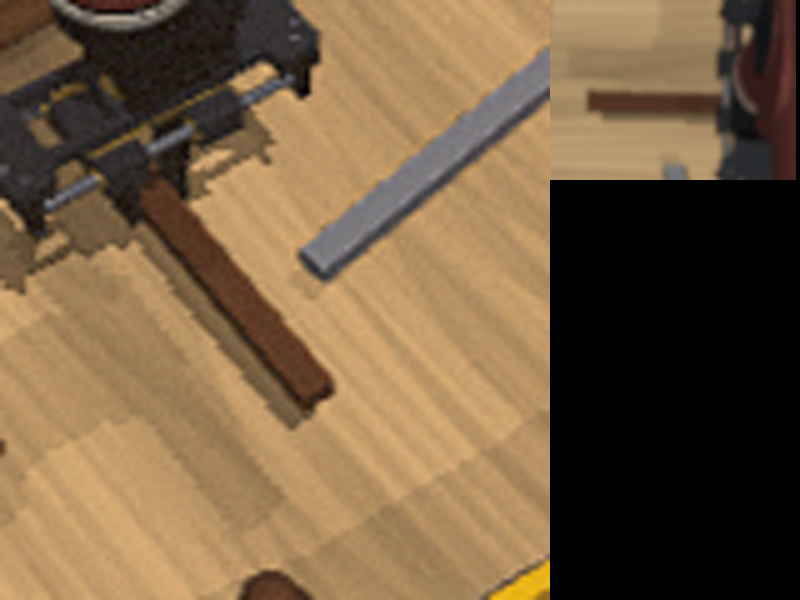

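```bash
python3 - <<'E'
from h import *; import pickle
for c,im,(x0,x1,y0,y1) in zip("ST",pickle.load(open("d2.pkl","rb")),((270,330,250,295),(228,250,185,240))):
    h=cv2.cvtColor(im["color"],cv2.COLOR_RGB2HSV).astype(int)
    m=(h[...,0]>18)&(h[...,0]<32)&(h[...,1]>190)&(h[...,2]>(130 if c=="T" else 190))
    k=np.zeros_like(m); k[y0:y1,x0:x1]=1; m=(m&k).astype(np.uint8)
    n,l,s,ce=cv2.connectedComponentsWithStats(m); i=1+np.argmax(s[1:,4]); pts=np.argwhere(l==i)[:,::-1]
    print(c,s[i].tolist())
    W=np.array([hit(im,p,.093)[:2]*1000 for p in pts],np.float32)
    (cx,cy),(a,b),an=cv2.minAreaRect(W); v=cv2.fitLine(W,cv2.DIST_L2,0,.01,.01).ravel()
    print("rect",cx,cy,a,b,an,"line yaw",np.degrees(np.arctan(v[1]/v[0])),W.mean(0))
    # strip yaw and line from lift picture for the same camera
E
```

```text
S [279, 254, 42, 27, 193]
rect 593.656005859375 90.46591186523438 11.525503158569336 118.79106903076172 86.94384765625 line yaw -3.0522802 [593.467    90.77369]Traceback (most recent call last):
  File "<stdin>", line 6, in <module>
    return _wrapfunc(a, 'argmax', axis=axis, out=out, **kwds)
    return bound(*args, **kwds)
ValueError: attempt to get argmax of an empty sequence
```

```bash
cat >> h.py <<'E'
def lane(yc,zc=.0486,O=(.5941,.0765)):
    "offset to TCP on the lane at cutter y, height zc; also force in tool axes"
    o=ctrl.get_obs(); R=Ro.from_rotvec(o["orientation"]).as_matrix()
    p=(O[0]-np.sin(YAW)*yc,O[1]+np.cos(YAW)*yc,zc); g=goal(p)
    print("to go",g[0],"turn",g[1],"F tool",np.round(R.T@o["wrist_force"],1),"M tool",np.round(R.T@o["ft_torque"],2),"w",round(o["width"]*1000,1))
E
python3 -c "
from h import *
lane(-.185)"
```

```text
to go [-1.000e-01  1.372e+02 -1.230e+01] turn [ 0.01 -0.   -0.  ] F tool [0.9 0.  0.8] M tool [ 0.   -0.03 -0.03] w 20.6
```

```bash
python3 -m creep '[[[0,0.02,-0.002,0,0,0],[0,0.035,-0.003,0,0,0],[0,0.035,-0.003,0,0,0],[0,0.032,-0.003,0,0,0],[0,0.015,-0.0013,0,0,0]]]'
python3 -m creep '[[[0,0,0,0,0,0],[0,0,0,0,0,0],[0,0,0,0,0,0],[0,0,0,0,0,0],[0,0,0,0,0,0]]]'
python3 - <<'E'
from h import *
lane(-.185)
ims=[eyes.camera(c) for c in("scene","top")]
up=lambda im,x0,x1,y0,y1,k:cv2.resize(im[y0:y1,x0:x1],None,fx=k,fy=k,interpolation=cv2.INTER_CUBIC)
A=up(ims[0]["color"],230,340,205,325,5); B=up(ims[1]["color"],200,262,180,240,4)
can=np.zeros((600,800,3),np.uint8); can[:,:550]=A; can[:240,550:798]=B
B=up(ims[1]["color"],255,335,190,235,3); can[250:385,550:790]=B
cv2.imwrite("pics/mouth.png",can[:,:,::-1])
E
```

```text
clock: 18.48
tcp_pos: [0.5836, -0.1049, 0.0488]
orientation: [0.042, 1.57, -0.04]
wrist_force: [-0.3, -0.8, -0.7]
width: 0.0208
clock: 19.1
tcp_pos: [0.5837, -0.1089, 0.0485]
orientation: [0.044, 1.57, -0.044]
wrist_force: [-0.8, -0.8, -0.2]
width: 0.0208
to go [-0.1  0.7 -0. ] turn [-0.03 -0.01 -0.  ] F tool [ 0.2 -0.9 -0.8] M tool [-0.02 -0.16 -0.01] w 20.8
```

View pics/mouth.png

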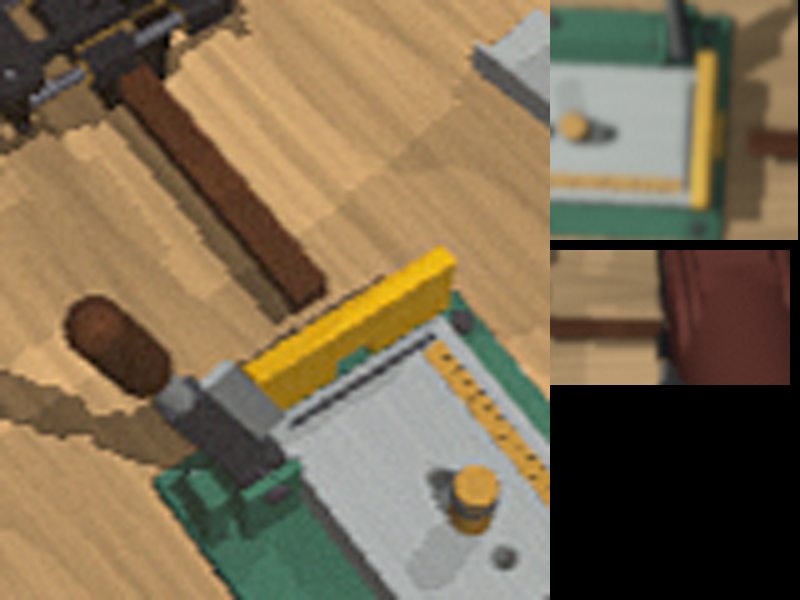

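```bash
python3 -m creep '[[[0,0.006,0,0,0,0],[0,0.006,0,0,0,0],[0,0.004,0,0,0,0],[0,0.004,0,0,0,0],[0,0,0,0,0,0]]]'
python3 -c "
from h import *
lane(-.162)"
python3 -m creep '[[[0,0.003,0,0,0,0],[0,0.003,0,0,0,0],[0,0.002,0,0,0,0],[0,0.002,0,0,0,0],[0,0,0,0,0,0]]]'
python3 -c "
from h import *
lane(-.152)"
```

```text
clock: 19.82
tcp_pos: [0.5849, -0.088, 0.0486]
orientation: [0.043, 1.57, -0.043]
wrist_force: [0.5, 0.7, -0.9]
width: 0.0209
to go [-0.   2.7 -0. ] turn [ 0.05  0.   -0.01] F tool [0.9 0.7 0.4] M tool [ 0.   -0.05 -0.01] w 20.9
clock: 20.45
tcp_pos: [0.5858, -0.0784, 0.0487]
orientation: [0.044, 1.57, -0.044]
wrist_force: [1.5, -1.2, -0.7]
width: 0.0207
to go [ 0.1  3.1 -0.3] turn [-0.01  0.04 -0.02] F tool [ 0.7 -1.1  1.5] M tool [ 0.31 -0.55 -0.39] w 20.7
```

```bash
python3 -m creep '[[[0.0002,0.002,0.0003,0,0,0],[0,0.003,0,0,0,0],[0,0.003,0,0,0,0],[0,0.002,0,0,0,0],[0,0,0,0,0,0]]]'
python3 -c "
from h import *
lane(-.142)"
python3 -m creep '[[[0,0.003,0,0,0,0],[0,0.003,0,0,0,0],[0,0.003,0,0,0,0],[0,0.003,0,0,0,0],[0,0,0,0,0,0]]]'
python3 -c "
from h import *
lane(-.130)"
```

```text
clock: 21.08
tcp_pos: [0.5864, -0.068, 0.0484]
orientation: [0.044, 1.57, -0.043]
wrist_force: [2.2, -0.3, -1.4]
width: 0.0204
to go [-0.2  2.7 -0.3] turn [ 0.04  0.01 -0.03] F tool [ 1.4 -0.2  2.2] M tool [ 0.32 -0.52  0.1 ] w 20.4
clock: 21.7
tcp_pos: [0.587, -0.0559, 0.0484]
orientation: [0.044, 1.57, -0.043]
wrist_force: [1.4, 0.9, -1.3]
width: 0.0203
to go [-0.2  2.6 -0.3] turn [ 0.05  0.01 -0.03] F tool [1.3 1.  1.3] M tool [ 0.32 -0.56  0.08] w 20.3
```

```bash
python3 -m creep '[[[0,0.004,0.0004,0,0,0],[0,0.006,0,0,0,0],[0,0.006,0,0,0,0],[0,0.006,0,0,0,0],[0,0.003,0,0,0,0]]]'
python3 -c "
from h import *
lane(-.105)"
python3 -m creep '[[[0,0.004,0,0,0,0],[0,0.007,0,0,0,0],[0,0.007,0,0,0,0],[0,0.005,0,0,0,0],[0,0.002,0,0,0,0]]]'
python3 -c "
from h import *
lane(-.080)"
```

```text
clock: 22.32
tcp_pos: [0.5887, -0.0309, 0.0484]
orientation: [0.043, 1.57, -0.043]
wrist_force: [1.0, -1.2, -0.8]
width: 0.021
to go [-0.2  2.5 -0.6] turn [ 0.05 -0.   -0.01] F tool [ 0.8 -1.2  1.1] M tool [ 0.16 -0.38 -0.29] w 21.0
clock: 22.95
tcp_pos: [0.5901, -0.0061, 0.0484]
orientation: [0.043, 1.571, -0.043]
wrist_force: [-0.1, -0.4, -0.6]
width: 0.0207
to go [-0.2  2.7 -0.6] turn [ 0.05 -0.01 -0.01] F tool [ 0.6 -0.4 -0.1] M tool [ 0.   -0.15 -0.13] w 20.7
```

```bash
python3 -m creep '[[[0,0.003,0,0,0,0],[0,0.003,0,0,0,0],[0,0.003,0,0,0,0],[0,0.002,0,0,0,0],[0,0.001,0,0,0,0]]]'
python3 - <<'E'
from h import *
lane(-.063)
ims=[eyes.camera(c) for c in("scene","top")]
up=lambda im,x0,x1,y0,y1,k:cv2.resize(im[y0:y1,x0:x1],None,fx=k,fy=k,interpolation=cv2.INTER_CUBIC)
A=up(ims[0]["color"],260,360,230,330,6); B=up(ims[1]["color"],200,250,190,240,4)
can=np.zeros((600,800,3),np.uint8); can[:,:600]=A; can[:200,600:]=B
cv2.imwrite("pics/near.png",can[:,:,::-1])
E
```

```text
clock: 23.58
tcp_pos: [0.5908, 0.0055, 0.0484]
orientation: [0.044, 1.57, -0.044]
wrist_force: [1.2, -0.3, -0.9]
width: 0.0206
to go [-0.2  8.1 -0.7] turn [ 0.02 -0.   -0.01] F tool [ 0.9 -0.3  1.2] M tool [ 0.   -0.08  0.02] w 20.6
```

View pics/near.png

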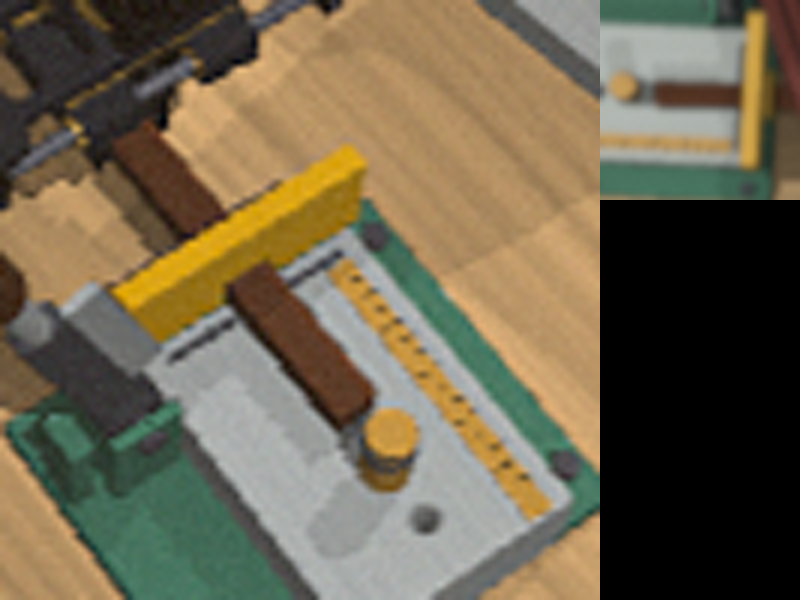

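```bash
python3 -m creep '[[[0,0.001,0,0,0,0],[0,0.001,0,0,0,0],[0,0.001,0,0,0,0],[0,0.001,0,0,0,0],[0,0.001,0,0,0,0]]]'
python3 -m creep '[[[0,0.0005,0,0,0,0],[0,0.0005,0,0,0,0],[0,0.0005,0,0,0,0],[0,0.0005,0,0,0,0],[0,0.0005,0,0,0,0]]]'
python3 -c "
from h import *
lane(-.063)"
```

```text
clock: 24.3
tcp_pos: [0.5911, 0.0104, 0.0483]
orientation: [0.044, 1.57, -0.044]
wrist_force: [-0.0, -0.0, -0.2]
width: 0.0207
clock: 24.92
tcp_pos: [0.5912, 0.0128, 0.0484]
orientation: [0.044, 1.57, -0.044]
wrist_force: [-0.1, -0.7, 0.3]
width: 0.0206
to go [-0.2  0.8 -0.7] turn [ 0.01  0.   -0.  ] F tool [-0.3 -0.7 -0. ] M tool [-0.01 -0.06 -0.03] w 20.6
```

```bash
python3 -m creep '[[[0,0.0004,0,0,0,0],[0,0.0004,0,0,0,0],[0,0.0004,0,0,0,0],[0,0.0004,0,0,0,0],[0,0.0004,0,0,0,0]]]'
python3 -c "
from h import *
lane(-.063)"
```

```text
clock: 25.55
tcp_pos: [0.5914, 0.0148, 0.0484]
orientation: [0.044, 1.57, -0.044]
wrist_force: [0.3, 1.3, -1.1]
width: 0.0206
to go [-0.2 -1.3 -0.7] turn [ 0.01  0.   -0.  ] F tool [1.1 1.3 0.2] M tool [ 0.04 -0.08 -0.03] w 20.6
```

```bash
python3 -m creep '[[[0,0.0004,0,0,0,0],[0,0.0004,0,0,0,0],[0,0.0004,0,0,0,0],[0,0.0004,0,0,0,0],[0,0.0004,0,0,0,0]]]'
python3 -c "
from h import *
lane(-.063)"
```

```text
clock: 26.18
tcp_pos: [0.5914, 0.0168, 0.0484]
orientation: [0.044, 1.57, -0.044]
wrist_force: [-0.5, 0.8, -0.1]
width: 0.0206
to go [-0.2 -3.3 -0.7] turn [ 0.01 -0.   -0.  ] F tool [ 0.1  0.8 -0.5] M tool [ 0.01 -0.1  -0.07] w 20.6
```

```bash
python3 -m creep '[[[0,0.0004,0,0,0,0],[0,0.0004,0,0,0,0],[0,0.0004,0,0,0,0],[0,0.0004,0,0,0,0],[0,0.0004,0,0,0,0]]]'
python3 - <<'E'
from h import *
lane(-.063)
ims=[eyes.camera(c) for c in("scene","top")]
up=lambda im,x0,x1,y0,y1,k:cv2.resize(im[y0:y1,x0:x1],None,fx=k,fy=k,interpolation=cv2.INTER_CUBIC)
A=up(ims[0]["color"],295,355,265,325,8); B=up(ims[1]["color"],195,235,195,235,8)
cv2.imwrite("pics/near2.png",np.hstack([A,np.vstack([B,np.zeros((160,320,3),np.uint8)])])[:,:,::-1])
E
```

```text
clock: 26.8
tcp_pos: [0.5916, 0.0182, 0.0483]
orientation: [0.044, 1.57, -0.045]
wrist_force: [-1.0, -3.1, 0.9]
width: 0.0204
to go [-0.3 -4.6 -0.7] turn [-0.01 -0.01  0.04] F tool [-0.9 -3.2 -0.9] M tool [-0.08 -0.11 -0.82] w 20.4
```

View pics/near2.png

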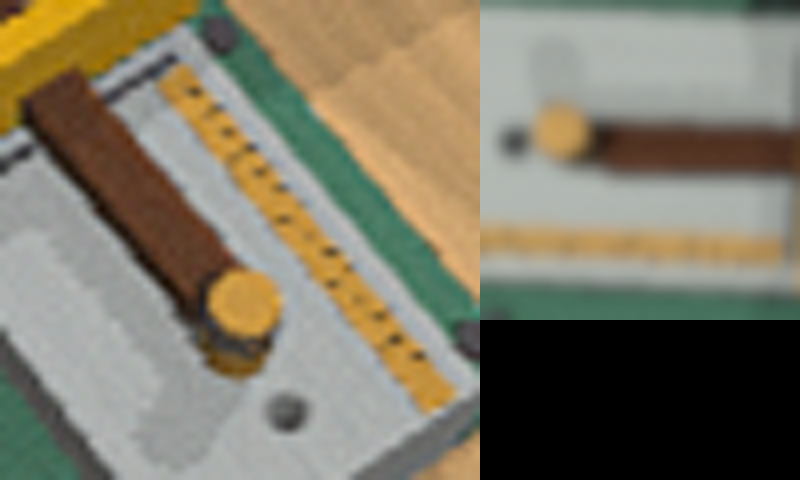

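```bash
python3 -m creep '[[[0,0.0002,0,0,0,0],[0,0.0002,0,0,0,0],[0,0.0002,0,0,0,0],[0,0,0,0,0,0],[0,0,0,0,0,0]]]'
python3 -c "
from h import *
lane(-.063)"
python3 -m creep '[[[0,0,0,0,0,0],[0,0,0,0,0,0],[0,0,0,0,0,0],[0,0,0,0,0,0],[0,0,0,0,0,0]]]'
python3 -c "
from h import *
lane(-.063)"
```

```text
clock: 27.52
tcp_pos: [0.5916, 0.0186, 0.0483]
orientation: [0.044, 1.571, -0.045]
wrist_force: [-0.1, -4.9, -0.3]
width: 0.021
to go [-0.3 -5.  -0.7] turn [-0.02 -0.01  0.05] F tool [ 0.3 -4.9  0.1] M tool [-0.07 -0.03 -1.32] w 21.0
clock: 28.15
tcp_pos: [0.5916, 0.0185, 0.0483]
orientation: [0.044, 1.571, -0.045]
wrist_force: [-0.0, -5.5, -0.5]
width: 0.0208
to go [-0.3 -5.  -0.7] turn [-0.02 -0.01  0.05] F tool [ 0.5 -5.5  0.3] M tool [-0.02 -0.02 -1.26] w 20.8
```

```bash
python3 - <<'E'
from h import *
im={c:eyes.camera(c) for c in("scene","top")}
for c,uv in(("scene",(325,302)),("top",(205,211))):
    b,s=brass(im[c],uv,7); print(c,"stop top",b,s,np.round(hit(im[c],b,.079)*1000,1))
lane(-.063)
print(ctrl.finish_job())
E
```

```text
scene stop top [325.28813559 302.54237288] [3, 4, 9, 8, 59] [601.2 195.4  79. ]
top stop top [204.71428571 211.07142857] [4, 5, 7, 5, 28] [602.1 194.3  79. ]
to go [-0.3 -4.9 -0.7] turn [-0.02 -0.01  0.05] F tool [-0.5 -5.5 -0.6] M tool [-0.04 -0.02 -1.26] w 20.7
the job is handed in; nothing more can be done
None
```

The job is handed in. The brass stop is seated in the middle hole, and the gripper is holding the dark wooden strip through the guard window, pressed against the stop. `finish_job` gave no verdict.

- **Stop:** It went down until the barrel met the bed with the tool tip at 50.0 mm, where 50.1 mm was expected, and there were almost no side forces on the way in. The last pictures put its top within about 1.5 mm of the measured middle hole.
- **Strip:** I gripped the dark wooden strip at 30 N and fed it level, with about 2 N or less of side force in the window. I left the grey metal look-alike alone. The push against the stop held steady at about 5.5 N, and the finger opening read 20.7 mm for the 21 mm strip. The last close-up, just before the final 0.6 mm of push, showed its end against the barrel.
- **Bystanders and lever:** Nothing in the pictures showed the lever or any bystander disturbed, but I did not measure them again at the end.

- **Disagreements:** The two cameras differed by about 2 mm throughout. The end of the strip met the stop about 5 mm later than my first estimate, because I had its centre slightly off in the grip.
- **Not measured:** I took the strip's end position from the contact with the stop rather than measuring it. I read the force at the wrist, not at the stop.
- **Time:** It took about 28 s of the 64 s allowed.

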